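Pack the preserves carrier

TASK

Pack the preserves carrier for the table: first take the spice jar that was left on its sprung tray and stand it on the chopping board, then stand every small tin and squat jam pot from the middle of the worktop upright on the tray. When all are on, push the tray down by its round pad until the catch holds it, and only then press the carrier's lever down until it stays down by itself; leave the onion, garlic, peeler and mug alone.

Things in the scene. Friction and masses are not known exactly. Their poses are not given: they have to be found in the camera images.
- carrier: preserves carrier, fixed on the right of the worktop: wooden base plate 250 x 340 mm, 14 mm thick, with a square aluminium tray on springs, a round black press pad on the side towards the robot (-x), a spring catch on the left side (+y) and a steel lever with a black paddle on the right (-y). Origin on the worktop under the centre of the tray; x points away from the robot, y to the left, z up, and the whole stands at some yaw within 0.2 rad.
- lift_floor (a point): centre of the upper face of the sprung tray's floor; axes as the carrier's; it moves down with the tray. The floor is 192 x 192 mm inside a rim 10 mm high, with a gallery of two thin wire rails all round, 22 and 40 mm above the floor (top at 42 mm); things are lifted in over it. With the tray up it is 75 mm above the worktop. Room for four items in a 2 x 2 square with about 88 mm between centres.
- lift_pad (a point): centre of the top of the press pad, a black disc 36 mm across fixed to the tray on a post, 127 mm from the tray's centre towards -x of the carrier and 45 mm above the tray's floor. Push it straight down to lower the tray.
- lift (a joint): travel of the tray, m: 0 up, grows as it sinks, stop at 0.037. Springs (200 N/m, about 1 N at the top) carry it, so it sinks a little with each item, 10 to 15 mm in all with four. Pushed past 0.034 by about 6 to 12 N, the spring catch snaps over its lug and holds it at about 0.033 when let go; otherwise it rises again.
- tray_catch_knob (a point): top of the black upright knob (12 mm across, 28 mm high) of the tray's spring catch. Pulled 12 to 15 mm outwards (+y of the carrier) it lets the tray rise; needed only if the tray was latched too early.
- lever_pivot (a point): the lever's pivot, 95 mm above the worktop, axis along the carrier's y; the lever runs from here 149 mm towards -x of the carrier, rising by 0.55 rad while it is up.
- lever_tip (a point): point on the top face of the lever's black paddle, 120 mm from the pivot along the lever and 6 mm above its centre line. The paddle is 22 mm wide and reaches from 99 to 149 mm from the pivot.
- lever (a joint): angle the lever has been pressed down, rad: 0 up, about 0.55 level, stop at 0.61. A spring lifts it back (3 to 8 N at the paddle with its catch) unless pressed past 0.57, where its catch snaps over and holds it at about 0.55.
- lever_catch_knob (a point): top of the black upright knob of the lever's catch; pulled 12 to 15 mm outwards (-y of the carrier) it frees the lever. Not needed in the job.
- tin_1: small closed food tin with a paper label, standing upright, 57 mm in diameter, 72 mm tall; origin at the centre of its underside, z up; about 0.11 kg. May be absent. To be loaded.
- tin_2: small closed food tin with a paper label, standing upright, 57 mm in diameter, 72 mm tall; origin at the centre of its underside, z up; about 0.11 kg. May be absent. To be loaded.
- tin_3: small closed food tin with a paper label, standing upright, 57 mm in diameter, 72 mm tall; origin at the centre of its underside, z up; about 0.11 kg. May be absent. To be loaded.
- pot_1: small squat jam pot with a steel lid, standing upright, 56 mm in diameter, 56 mm tall; origin at the centre of its underside, z up; about 0.11 kg. May be absent. To be loaded.
- pot_2: small squat jam pot with a steel lid, standing upright, 56 mm in diameter, 56 mm tall; origin at the centre of its underside, z up; about 0.11 kg. May be absent. To be loaded.
- spice_jar: closed spice jar with a green cap, 45 mm in diameter, 106 mm tall, about 0.11 kg, standing on the sprung tray at the start; origin at the centre of its underside, z up through the cap. To go onto the chopping board.
- board: wooden chopping board lying fixed on the left of the worktop, 180 (x) x 260 (y) mm, 21 mm thick; origin at the centre of its underside. A garlic bulb and a peeler lie on its left half (+y); the right half is clear.
- onion: red onion, 66 mm across, 70 mm tall, in front of the microwave, beside the tins; origin at its underside. Bystander: leave it where it is. (The microwave behind it is 290 mm tall, its front at x = 0.63 m, door handle out to 0.595, from y = -0.11 to 0.41: keep the hand clear of it.)
- garlic: garlic bulb, 46 mm, on the chopping board; origin at its underside. Bystander: leave it where it is.
- peeler: black peeler, 170 x 25 x 18 mm, along the x of the chopping board it lies on; origin at its underside. Bystander: leave it where it is.
- mug: white mug, 82 mm across with a handle, 91 mm tall, behind the carrier; origin at the middle of its underside. Bystander: leave it where it is.
There are look-alikes about, which are no part of the job. Leave any orange or yellow look-alike of the spice_jar alone.

How it is judged (in metres and radians):
On the way, in this order (a step that is already met when the one before it is completed fails the run):
1. the spice jar stands upright on the chopping board, let go (x of spice_jar in the frame of board between -0.09 and 0.09 m and y of spice_jar in the frame of board between -0.13 and 0.13 m and z of spice_jar in the frame of board between 0.015 and 0.028 m and angle between spice_jar's own z axis and vertical below 0.15 rad and contact force between the fingers and spice_jar below 0.1 N), for 0.2 s.
2. every tin and pot stands upright on the sprung tray, let go, and the tray is not yet latched (x of tin_1 in the frame of lift_floor between -0.095 and 0.095 m and y of tin_1 in the frame of lift_floor between -0.095 and 0.095 m and z of tin_1 in the frame of lift_floor between -0.006 and 0.008 m and angle between each of tin_1, tin_2, tin_3, pot_1, pot_2's own z axis and vertical below 0.15 rad and x of tin_2 in the frame of lift_floor between -0.095 and 0.095 m and y of tin_2 in the frame of lift_floor between -0.095 and 0.095 m and z of tin_2 in the frame of lift_floor between -0.006 and 0.008 m and x of tin_3 in the frame of lift_floor between -0.095 and 0.095 m and y of tin_3 in the frame of lift_floor between -0.095 and 0.095 m and z of tin_3 in the frame of lift_floor between -0.006 and 0.008 m and x of pot_1 in the frame of lift_floor between -0.095 and 0.095 m and y of pot_1 in the frame of lift_floor between -0.095 and 0.095 m and z of pot_1 in the frame of lift_floor between -0.006 and 0.008 m and x of pot_2 in the frame of lift_floor between -0.095 and 0.095 m and y of pot_2 in the frame of lift_floor between -0.095 and 0.095 m and z of pot_2 in the frame of lift_floor between -0.006 and 0.008 m and contact force between the fingers and tin_1 below 0.1 N and contact force between the fingers and tin_2 below 0.1 N and contact force between the fingers and tin_3 below 0.1 N and contact force between the fingers and pot_1 below 0.1 N and contact force between the fingers and pot_2 below 0.1 N and value of joint lift below 0.03 m), for 0.2 s.
3. the catch holds the tray down, nothing pressing on it, the lever still up (value of joint lift above 0.03 m and contact force between each of the arm, the fingers and lift below 0.2 N and value of joint lever below 0.4 rad), for 0.2 s.
4. the lever stays down by itself (value of joint lever above 0.51 rad and contact force between each of the arm, the fingers and lever below 0.2 N), for 0.2 s.
At the end, for the whole second after the job is handed in: The spice jar stands on the chopping board and every tin and pot present on the sprung tray, all upright within 0.15 rad; the tray is held down by its catch (joint lift over 0.030) and the lever by its own (joint lever over 0.51); all is released and at rest (all of step 1 and all of step 4 and x of tin_1 in the frame of lift_floor between -0.095 and 0.095 m and y of tin_1 in the frame of lift_floor between -0.095 and 0.095 m and z of tin_1 in the frame of lift_floor between -0.006 and 0.008 m and angle between each of tin_1, tin_2, tin_3, pot_1, pot_2's own z axis and vertical below 0.15 rad and x of tin_2 in the frame of lift_floor between -0.095 and 0.095 m and y of tin_2 in the frame of lift_floor between -0.095 and 0.095 m and z of tin_2 in the frame of lift_floor between -0.006 and 0.008 m and x of tin_3 in the frame of lift_floor between -0.095 and 0.095 m and y of tin_3 in the frame of lift_floor between -0.095 and 0.095 m and z of tin_3 in the frame of lift_floor between -0.006 and 0.008 m and x of pot_1 in the frame of lift_floor between -0.095 and 0.095 m and y of pot_1 in the frame of lift_floor between -0.095 and 0.095 m and z of pot_1 in the frame of lift_floor between -0.006 and 0.008 m and x of pot_2 in the frame of lift_floor between -0.095 and 0.095 m and y of pot_2 in the frame of lift_floor between -0.095 and 0.095 m and z of pot_2 in the frame of lift_floor between -0.006 and 0.008 m and contact force between the fingers and tin_1 below 0.1 N and contact force between the fingers and tin_2 below 0.1 N and contact force between the fingers and tin_3 below 0.1 N and contact force between the fingers and pot_1 below 0.1 N and contact force between the fingers and pot_2 below 0.1 N and value of joint lift above 0.03 m and contact force between each of the arm, the fingers and lift below 0.2 N and linear speed of each of tin_1, tin_2, tin_3, pot_1, pot_2, spice_jar below 0.02 m/s); the robot touches nothing.
It fails at once if the onion is pushed away (distance of onion from where it was at the start of the episode above 0.05 m).
It fails at once if the garlic is pushed away (distance of garlic from where it was at the start of the episode above 0.05 m).
It fails at once if the peeler is pushed away (distance of peeler from where it was at the start of the episode above 0.05 m).
It fails at once if the mug is pushed away (distance of mug from where it was at the start of the episode above 0.05 m).
Of tin_1, tin_2, tin_3, pot_1, pot_2 only 3 to 4 are there at a start; the rules pass over those that are not, and their reading is None.
At some moment in a run one of tin_1, tin_2, tin_3, pot_1, pot_2 may be knocked a few centimetres aside while the robot is not near it.
It also fails if it takes over 200 s, if anything falls off the work surface, if the arm or the gripper's body presses on something with over 40 N, if the wrist force passes 120 N, or if a joint passes its speed limit or range.

ROBOT

A 6-joint arm with a two-finger parallel gripper is mounted at the origin on a cart in front of the work surface, level with it; the furniture and walls round the work are solid. World frame = base frame: x ahead of the robot, y to its left, z up, the work surface at z = 0. Lengths are in mm, angles in degrees, forces in N, time in s.
With the tool pointing down it reaches from about 300 to 850 mm from the base axis. Payload 4.2 kg.
Tool frame: the origin (TCP) lies between the finger pads; the fingertips stand 22 mm ahead of it and the grasp point (between the pads) lies 3 mm ahead of it (env.finger_overhang is the distance from the TCP to the fingertips, in mm); z points along the fingers, y is the line along which they close (so a half turn about z gives the same grasp; the last joint's range is limited). The gripper opens to 91 mm and grips with 3 to 60 N. Pads are 32 mm wide; open, the fingers measure 118 mm over their backs; the gripper's body (76 mm by 178 mm) begins 60 mm behind the grasp point.
Start: joints at [69.557, 18.312, 89.639, -0, 72.044, -1.146], TCP at [190.022, 542.709, 235.976] pointing down, gripper open.
Joint ranges: [-177.97, 177.97], [-48.28, 115.42], [12.27, 149.76], [-77.06, 257.06], [2.81, 150.46], [-146.56, 146.56]. Speed limits (degrees/s): [147.25, 147.25, 180, 180, 180, 180].

INTERFACE

Orientations are given as [roll, pitch, yaw] about the fixed x, y, z axes, in that order (R = Rz(yaw) Ry(pitch) Rx(roll)).
In Python, from workcell import state, cams, ticket, look_for, outline_of, env gives the robot as it stands.
- The arm moves only by the tool servo_tool, never from a script. Its argument "steps" is a list of rows, each a list of 3 entries, a list of its own where there are three numbers: the closure in counts, from 0 (fully open) to 255 (shut), then the shift along the tool's x, y, z in mm, then the turn, a rotation vector about the tool's x, y, z in rad. A call has exactly 10 rows; each row shifts and turns the commanded pose from where the row before left it, along the tool's axes as they then stand; what a row does not reach is not made up. A row lasts 1/10 s, in which the tool goes at most 50 mm and 8.59 degrees, less where a joint would pass 70% of its speed; a pose out of reach is approached as far as the arm can. A call with a gripper value outside its range is refused whole. The fingers move at their own pace and stop on an object; "squeeze" is the grip in N (left out, the last holds). Time passes only in rows, so rows that do not move let the fingers close, or fill a call up. It gives the time, the measured TCP pose, the force, the opening and the grip force at its end, in the units of the state.
- state(): the state, without advancing time (a new reading comes with each control period).
- cams.grab_frame(name): name is "scene" or "top" or "wrist"; returns a dict with "color" (400x640x3 uint8, red, green, blue), "z_map" (400x640 float32, mm along the optical axis (not along the pixel's ray), 0 where there is no reading), "fovy" (degrees; the focal length in pixels is half the picture's height over the tangent of half this angle, whatever the lens; pixels are square), "cx", "cy" (the principal point, pixels), "eye" and "rotation" of the camera in the world; the wrist camera has in their place "tool_from_camera" (4x4, takes a point from camera to tool coordinates, whose origin is the TCP and whose axes are the flange's). Camera axes: x right, y up, looking along -z (the intrinsics and any distortion apply to the point x, -y, -z); pixel columns grow to the right and rows downward; lengths in mm; the calibration is good to about 2 mm. A picture is of the moment at which its call begins: read the wrist's pose just before it.
- ticket.job_done(): hands the job in; it is judged then, once.
Trained networks look in a picture, given as the dict that the camera call returned (one of the last four; its "shot" number tells which), for a name from the list of things; names that differ only in an ending like _2 or _b are one class to them, and where a whole thing is asked for, a point or a joint stands for the part that bears it (a point fixed in the world has none). Each returns a list of dicts, best first, with "confidence" (0 to 1); they miss things now and then, are a little off and sometimes report something else, mostly with a low value. They report only what shows in the picture. A call takes as long as a camera call. They do not tell look-alikes from the thing itself.
- look_for(picture, thing): "at" ([column, row] in pixels, amid what is visible of it).
- outline_of(picture, thing): "pixels" (400x640 bool, what is visible of it) and "at" ([column, row] in pixels, amid what is visible of it).
The state is a dict: "time_s": time; "qpos": joint angles; "qvel": joint speeds; "effort": joint torques, N m; "ee_pos": TCP position; "ee_rot": TCP orientation; "force": force on the tool from outside, world axes, zero at the start; "torque": the same for the moment, N m; "gripper_width": finger opening in mm; "gripper_force": force on a finger pad.
Only numpy, scipy, OpenCV 4.12 (cv2) and the standard library are available. Lean on these libraries where they do the work, as an engineer would, in place of code of your own. Each camera call takes 0.05 s, during which the arm holds its last target. There are 200 camera calls.

## Working session

There is one attempt and no reset: what is moved stays moved. The work goes in short steps, Python scripts to look and compute and a tool call to move; the robot and the scene stay as the last step left them, time stands still between calls to the robot, and variables do not carry over. Pictures are saved under pics/ and viewed, at most 14 in all, crops included, and the job is handed in when it is done.

Besides the shell and the picture viewer there is one more tool, called after ">>>" as a command line: name --argument value ..., lists and objects as JSON in quotes. servo_tool: Moves the arm, as the interface text tells. Its arguments: {"type":"object","properties":{"steps":{"type":"array","items":{"type":"array"}},"squeeze":{"type":"number"}},"required":["steps"]}

```bash
ls; mkdir -p pics; cat > h.py <<'E'
import numpy as np, cv2
from workcell import state, cams, ticket, look_for, outline_of, env
from scipy.spatial.transform import Rotation as R
def cloud(p, s=None):
    h,w=p["z_map"].shape; f=h/2/np.tan(np.radians(p["fovy"])/2)
    v,u=np.mgrid[0:h,0:w]; z=p["z_map"]
    c=np.stack([(u-p["cx"])*z/f,-(v-p["cy"])*z/f,-z],-1)
    if "eye" in p: W=c@np.array(p["rotation"]).reshape(3,3).T+np.array(p["eye"])
    else:
        T=np.array(p["tool_from_camera"]); t=c@T[:3,:3].T+T[:3,3]
        W=t@R.from_euler("xyz",s["ee_rot"],degrees=True).as_matrix().T+np.array(s["ee_pos"])
    W[z<=0]=np.nan
    return W
def save(p,n): cv2.imwrite(f"pics/{n}.png",p["color"][...,::-1])
E
python3 - <<'E'
from h import *
print(state())
for n in ["scene","top"]:
    p=cams.grab_frame(n); save(p,n+"0"); print(n,{k:v for k,v in p.items() if k not in("color","z_map")})
    W=cloud(p)
    for t in ["tin_1","pot_1","spice_jar","board","carrier","lift_pad","lever_tip","onion","mug","garlic"]:
        for d in outline_of(p,t):
            m=d["pixels"]; q=W[m]; q=q[~np.isnan(q[:,0])]
            if d["confidence"]>.3 and len(q): print(n,t,round(d["confidence"],2),np.round(d["at"]),m.sum(),"med",np.median(q,0).round(),"lo",np.percentile(q,3,axis=0).round(),"hi",np.percentile(q,97,axis=0).round())
E
```

```text
pics
{'time_s': 0.0, 'qpos': array([ 6.95570896e+01,  1.83510183e+01,  8.97061203e+01, -6.19064161e-05,
        7.20444905e+01, -1.14707626e+00]), 'qvel': array([-0.01796817, -0.01563561, -0.05252059,  0.03152663,  0.12634034,
       -0.03352371]), 'effort': array([-4.76628029e-04, -4.12468493e+01, -2.31972635e+01,  7.26520875e-02,
        4.56965121e-02, -1.39092663e-04]), 'ee_pos': array([189.85285673, 542.25559255, 235.12843544]), 'ee_rot': array([-1.79898390e+02, -1.97565755e-03,  1.60704183e+02]), 'force': array([ 0.10243609, -0.47311127, -0.26272257]), 'torque': array([ 0.03266149, -0.04439201, -0.06599734]), 'gripper_force': 0.0, 'gripper_width': 91.26306667140906}
scene {'fovy': 50.9710178866061, 'cx': 317.51187598559255, 'cy': 201.87729639334174, 'eye': array([-421.36062603, -750.08070162, 1077.66268954]), 'rotation': array([ 53.18685279,   1.3251513 , -51.34479675]), 'shot': 1}Traceback (most recent call last):
  File "<stdin>", line 5, in <module>
  File "h.py", line 8, in cloud
    if "eye" in p: W=c@np.array(p["rotation"]).reshape(3,3).T+np.array(p["eye"])
                       ~~~~~~~~~~~~~~~~~~~~~~~~~~~~~~~^^^^^
ValueError: cannot reshape array of size 3 into shape (3,3)
```

```bash
sed -i 's/np.array(p\["rotation"\]).reshape(3,3).T/R.from_euler("xyz",p["rotation"],degrees=True).as_matrix().T/' h.py
python3 - <<'E'
from h import *
for n in ["scene","top"]:
    p=cams.grab_frame(n); save(p,n+"0"); print(n,{k:v for k,v in p.items() if k not in("color","z_map")})
    W=cloud(p)
    for t in ["tin_1","pot_1","spice_jar","board","carrier","lift_floor","lift_pad","lever_tip","onion","mug","garlic"]:
        for d in outline_of(p,t):
            m=d["pixels"]; q=W[m]; q=q[~np.isnan(q[:,0])]
            if d["confidence"]>.3 and len(q): print(n,t,round(d["confidence"],2),np.round(d["at"]),m.sum(),"med",np.median(q,0).round(),"lo",np.percentile(q,3,axis=0).round(),"hi",np.percentile(q,97,axis=0).round())
E
```

```text
scene {'fovy': 50.9710178866061, 'cx': 317.51187598559255, 'cy': 201.87729639334174, 'eye': array([-421.36062603, -750.08070162, 1077.66268954]), 'rotation': array([ 53.18685279,   1.3251513 , -51.34479675]), 'shot': 2}
scene tin_1 0.64 [280. 230.] 358 med [416. 131.  51.] lo [398. 115.  -0.] hi [474. 180.  74.]
scene pot_1 0.61 [301. 242.] 254 med [422.  27.  43.] lo [407.  10.   6.] hi [452.  54.  60.]
scene pot_1 0.55 [266. 220.] 236 med [421. 230.  38.] lo [404. 215.   1.] hi [458. 261.  60.]
scene spice_jar 0.94 [370. 241.] 395 med [ 478. -226.  141.] lo [ 470. -240.   81.] hi [ 506. -203.  180.]
scene spice_jar 0.86 [451. 255.] 441 med [ 658. -435.   67.] lo [ 648. -454.    1.] hi [ 738. -407.  108.]
scene spice_jar 0.76 [294. 212.] 300 med [511. 154.  65.] lo [499. 143.   7.] hi [537. 182. 109.]
scene spice_jar 0.7 [264. 220.] 227 med [420. 230.  40.] lo [404. 215.   5.] hi [449. 261.  60.]
scene board 0.69 [242. 201.] 1482 med [473. 405.  21.] lo [396. 310.   4.] hi [573. 529.  26.]
scene carrier 0.97 [381. 267.] 5997 med [ 456. -277.   53.] lo [ 369. -406.    9.] hi [610. -8
[... 1613 characters left out ...]
.]
top carrier 0.88 [402. 229.] 6622 med [ 495. -227.   71.] lo [ 381. -396.    9.] hi [615. -78. 129.]
top lift_floor 0.7 [405. 213.] 3484 med [ 524. -234.   73.] lo [ 413. -328.   67.] hi [ 615. -132.  116.]
top lift_pad 0.96 [405. 211.] 3491 med [ 523. -234.   73.] lo [ 408. -328.   68.] hi [ 615. -132.  116.]
top lever_tip 0.55 [447. 214.] 269 med [ 509. -352.  139.] lo [ 453. -370.  100.] hi [ 579. -342.  175.]
top onion 0.49 [325. 202.] 267 med [559.  40.  45.] lo [533.  11.  26.] hi [586.  67.  61.]
top mug 0.73 [395. 146.] 483 med [ 760. -213.   48.] lo [ 702. -247.    5.] hi [ 791. -171.   91.]
top mug 0.48 [328. 239.] 174 med [441.  40.  55.] lo [416.  17.  26.] hi [461.  62.  60.]
```

View pics/scene0.png

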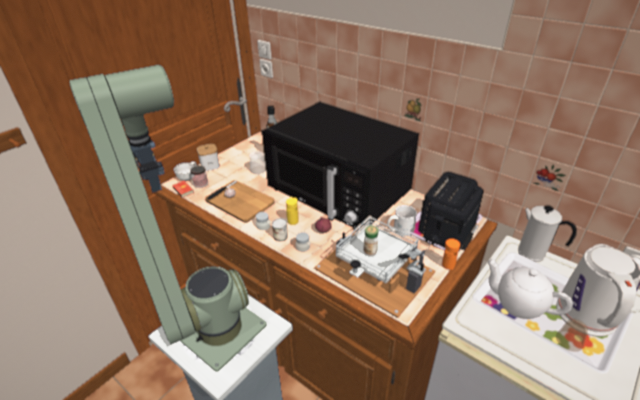

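View pics/top0.png

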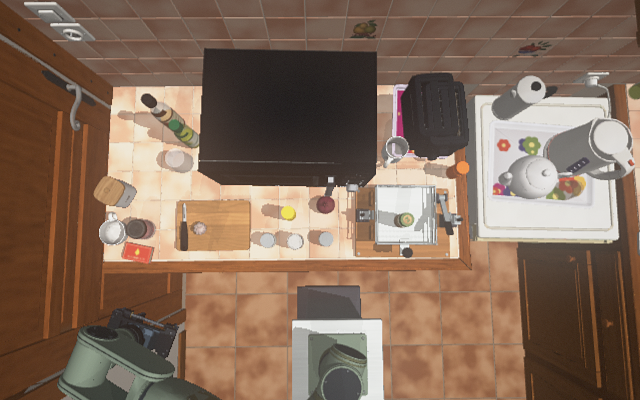

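```bash
cat >> h.py <<'E'
def blob(W,c,r,zlo,zhi):
    "points of cloud near xy c within r and z band; returns circle centre & radius"
    q=W[(np.hypot(W[...,0]-c[0],W[...,1]-c[1])<r)&(W[...,2]>zlo)&(W[...,2]<zhi)]
    if len(q)<5: return None
    (x,y),rr=cv2.minEnclosingCircle(q[:,:2].astype(np.float32))
    return np.round([x,y,rr,*q.mean(0),len(q)],1)
E
python3 - <<'E'
from h import *
for n in ["top","scene"]:
    p=cams.grab_frame(n); W=cloud(p)
    for nm,c,r,a,b in [("potR",(441,41),38,52,66),("tin",(431,144),38,66,80),("potL",(439,240),38,52,66),("spice",(498,-210),35,170,195),("yel",(525,165),30,98,120)]:
        print(n,nm,blob(W,c,r,a,b))
    m=(W[...,0]>400)&(W[...,0]<625)&(W[...,1]>-345)&(W[...,1]<-115)&(W[...,2]>105)&(W[...,2]<125)
    print("rail rect",m.sum(),cv2.minAreaRect(W[m][:,:2].astype(np.float32)))
    m=(W[...,0]>360)&(W[...,0]<415)&(W[...,1]>-290)&(W[...,1]<-170)&(W[...,2]>108)&(W[...,2]<130)
    print("pad",m.sum(),cv2.minAreaRect(W[m][:,:2].astype(np.float32)),W[m].mean(0))
    m=(W[...,0]>350)&(W[...,0]<660)&(W[...,1]>-430)&(W[...,1]<-60)&(W[...,2]>9)&(W[...,2]<19)
    print("base",m.sum(),cv2.minAreaRect(W[m][:,:2].astype(np.float32)))
    for t in ["board"]:
        d=outline_of(p,t)[0]; q=W[d["pixels"]]; q=q[(q[:,2]>15)&(q[:,2]<28)]
        print("board",cv2.minAreaRect(q[:,:2].astype(np.float32)))
    c={"top":p["color"][170:280,160:480],"scene":p["color"][160:310,160:480]}[n]
    cv2.imwrite(f"pics/crop_{n}.png",cv2.resize(c[...,::-1],None,fx=2.4,fy=2.4,interpolation=cv2.INTER_CUBIC))
p=cams.grab_frame("top");W=cloud(p)
# lever: points high near y -350
m=(W[...,0]>400)&(W[...,0]<620)&(W[...,1]>-390)&(W[...,1]<-335)&(W[...,2]>120)
q=W[m]; 
for a in range(400,600,20):
    s=q[(q[:,0]>=a)&(q[:,0]<a+20)]
    if len(s): print(a,s.mean(0).round(),s[:,2].max().round(),len(s))
E
```

```text
top potR [439.2  38.9  24.1 439.1  38.3  56.  131. ]
top tin [431.3 145.7  28.3 431.1 145.9  69.4 178. ]
top potL [436.7 243.   24.6 436.7 243.7  55.6 142. ]
top spice [ 498.8 -215.9   23.1  498.6 -214.7  177.6  161. ]
top yel [529.5 168.1  22.5 529.  168.4 104.6 139. ]
rail rect 344 ((511.0229797363281, -237.29315185546875), (214.44644165039062, 218.4376983642578), 89.40885162353516)
pad 93 ((392.1386413574219, -227.8115997314453), (32.89022445678711, 32.720558166503906), 89.1931381225586) [ 392.45692607 -226.91769861  116.95334593]
base 2063 ((517.1915283203125, -243.76373291015625), (349.3167419433594, 289.3767395019531), 88.81531524658203)
board ((492.0867614746094, 440.55548095703125), (179.29920959472656, 259.8726501464844), 0.015003303065896034)
scene potR [432.8  36.6  27.9 431.9  35.5  56.6 101. ]
scene tin [424.4 144.8  31.6 425.7 143.3  70.4 128. ]
scene potL [429.3 240.6  26.3 428.7 238.7  57.   87. ]
scene spice [ 493.8 -217.5   25.6  490.4 -218.7  177.8  125. ]
scene yel [523.1 166.7  25.2 520.7 164.  106.   74. ]
rail rect 339 ((509.3228454589844, -235.21673583984375), (212.52842712402344, 215.72409057617188), 87.7269515991211)
pad 99 ((391.6199951171875, -232.2626495361328), (46.240787506103516, 115.8201904296875), 0.8309363126754761) [ 390.36798613 -234.06617906  117.29846001]
base 2504 ((511.31878662109375, -248.14584350585938), (355.11334228515625, 294.4386291503906), 89.1133041381836)
board ((483.3673400878906, 433.724609375), (185.3070526123047, 258.2043762207031), 0.7682366967201233)
440 [ 454. -350.  174.] 180.0 28
460 [ 470. -351.  166.] 174.0 43
480 [ 490. -360.  145.] 163.0 61
500 [ 510. -361.  137.] 148.0 63
520 [ 529. -354.  129.] 136.0 35
540 [ 543. -356.  123.] 124.0 2
```

View pics/crop_top.png

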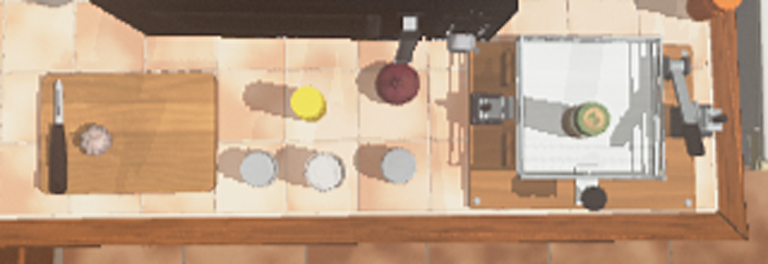

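View pics/crop_scene.png

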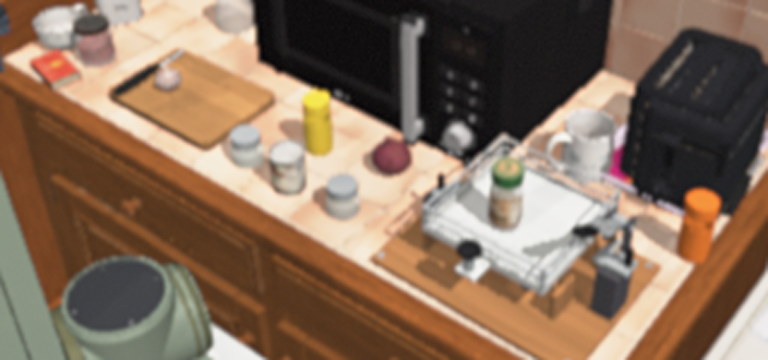

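>>> servo_tool --steps '[[0,[0,0,-10],[0,0,0.1234]],[0,[0,0,-10],[0,0,0.1234]],[0,[0,0,-10],[0,0,0.1234]],[0,[0,0,-10],[0,0,0.1234]],[0,[0,0,-10],[0,0,0.1234]],[0,[0,0,-10],[0,0,0.1234]],[0,[0,0,-10],[0,0,0.1234]],[0,[0,0,-10],[0,0,0.1234]],[0,[0,0,-10],[0,0,0.1234]],[0,[0,0,-10],[0,0,0.1234]]]'

```text
time_s: 2.5
ee_pos: [190.0, 542.7, 336.4]
ee_rot: [-180.0, -0.0, 89.7]
force: [0.0, -0.1, -0.2]
gripper_width: 91.3
gripper_force: 0.0
```

>>> servo_tool --steps '[[0,[-20,10,0],[0,0,0]],[0,[-38,15,0],[0,0,0]],[0,[-38,15,0],[0,0,0]],[0,[-38,15,0],[0,0,0]],[0,[-38,15,0],[0,0,0]],[0,[-38,15,0],[0,0,0]],[0,[-38,15,0],[0,0,0]],[0,[-38,15,0],[0,0,0]],[0,[-38,15,0],[0,0,0]],[0,[-38,15,0],[0,0,0]]]'

```text
time_s: 3.5
ee_pos: [335.2, 179.2, 336.2]
ee_rot: [179.9, -0.0, 90.0]
force: [0.5, 0.2, -0.2]
gripper_width: 91.3
gripper_force: 0.0
```

>>> servo_tool --steps '[[0,[-40,15,0],[0,0,0]],[0,[-40,15,0],[0,0,0]],[0,[-40,15,0],[0,0,0]],[0,[-40,15,0],[0,0,0]],[0,[-40,15,0],[0,0,0]],[0,[-40,15,0],[0,0,0]],[0,[-40,15,0],[0,0,0]],[0,[-40,15,0],[0,0,0]],[0,[-40,15,0],[0,0,0]],[0,[-40,15,0],[0,0,0]]]'

```text
time_s: 4.5
ee_pos: [485.3, -221.1, 336.0]
ee_rot: [180.0, -0.0, 90.0]
force: [1.3, -0.4, 0.4]
gripper_width: 91.5
gripper_force: 0.0
```

```bash
python3 - <<'E'
from h import *
s=state();p=cams.grab_frame("wrist"); save(p,"w1"); W=cloud(p,s)
print(s["ee_pos"],s["ee_rot"],p["tool_from_camera"],p["fovy"])
print("spice",blob(W,(497,-216),35,170,195))
m=(W[...,0]>400)&(W[...,0]<635)&(W[...,1]>-350)&(W[...,1]<-115)&(W[...,2]>110)&(W[...,2]<125)
print("rail rect",m.sum(),cv2.minAreaRect(W[m][:,:2].astype(np.float32)))
m=(W[...,0]>355)&(W[...,0]<415)&(W[...,1]>-290)&(W[...,1]<-170)&(W[...,2]>110)&(W[...,2]<130)
print("pad",m.sum(),cv2.minAreaRect(W[m][:,:2].astype(np.float32)),W[m].mean(0))
f=W[(abs(W[...,0]-511)<80)&(abs(W[...,1]+235)<80)&(W[...,2]<100)&(W[...,2]>50)]; print("floor",np.median(f[:,2]))
E
```

```text
[ 485.30206178 -221.12977752  336.03063738] [ 1.79971049e+02 -5.99897409e-03  8.99717583e+01] [[ 2.01988230e-04  9.72021684e-01  2.34891048e-01  6.54918199e+01]
 [ 9.99999974e-01 -2.20205670e-04  5.13278859e-05 -9.95909168e-01]
 [ 1.01616159e-04  2.34891032e-01 -9.72021704e-01 -1.48006005e+02]
 [ 0.00000000e+00  0.00000000e+00  0.00000000e+00  1.00000000e+00]] 59.63514984838259
spice [ 493.6 -217.9   22.7  493.5 -217.   177.8 1958. ]
rail rect 2307 ((506.8780517578125, -240.37063598632812), (217.55471801757812, 214.18089294433594), 88.7526626586914)
pad 959 ((392.1720275878906, -239.12649536132812), (101.22985076904297, 45.635986328125), 89.99288177490234) [ 390.72218428 -231.66422687  116.70266233]
floor 72.43198243995008
```

View pics/w1.png

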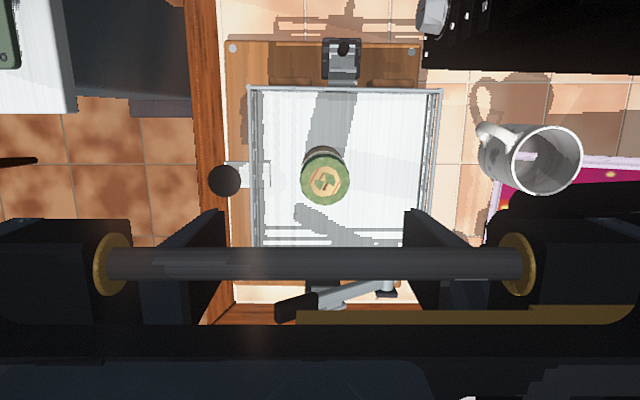

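>>> servo_tool --squeeze 20 --steps '[[0,[3,8,30],[0,0,0]],[0,[0,0,30],[0,0,0]],[0,[0,0,30],[0,0,0]],[0,[0,0,30],[0,0,0]],[0,[0,0,25],[0,0,0]],[0,[0,0,20],[0,0,0]],[0,[0,0,15],[0,0,0]],[0,[0,0,8],[0,0,0]],[0,[0,0,0],[0,0,0]],[0,[0,0,0],[0,0,0]]]'

```text
time_s: 5.55
ee_pos: [493.5, -216.4, 148.6]
ee_rot: [179.9, 0.0, 90.0]
force: [-0.3, -0.6, 0.4]
gripper_width: 91.4
gripper_force: 0.0
```

>>> servo_tool --steps '[[140,[0,0,0],[0,0,0]],[140,[0,0,0],[0,0,0]],[140,[0,0,0],[0,0,0]],[140,[0,0,0],[0,0,0]],[140,[0,0,0],[0,0,0]],[140,[0,0,0],[0,0,0]],[140,[0,0,0],[0,0,0]],[140,[0,0,0],[0,0,0]],[140,[0,0,0],[0,0,0]],[140,[0,0,0],[0,0,0]]]'

```text
time_s: 6.55
ee_pos: [493.2, -216.3, 148.0]
ee_rot: [180.0, 0.0, 90.0]
force: [0.5, -0.4, 0.7]
gripper_width: 45.2
gripper_force: 20.0
```

>>> servo_tool --steps '[[140,[0,0,-8],[0,0,0]],[140,[0,0,-15],[0,0,0]],[140,[0,0,-22],[0,0,0]],[140,[0,0,-25],[0,0,0]],[140,[0,0,-20],[0,0,0]],[140,[10,-4,-10],[0,0,0]],[140,[20,-4,0],[0,0,0]],[140,[30,-5,0],[0,0,0]],[140,[35,-5,0],[0,0,0]],[140,[35,-5,0],[0,0,0]]]'

```text
time_s: 7.55
ee_pos: [468.6, -84.6, 247.4]
ee_rot: [-179.9, -0.0, 90.0]
force: [0.6, 1.9, -1.3]
gripper_width: 45.0
gripper_force: 20.0
```

>>> servo_tool --steps '[[140,[40,0,0],[0,0,0]],[140,[40,0,0],[0,0,0]],[140,[40,0,0],[0,0,0]],[140,[40,0,0],[0,0,0]],[140,[40,0,0],[0,0,0]],[140,[40,0,0],[0,0,0]],[140,[40,0,0],[0,0,0]],[140,[40,0,0],[0,0,0]],[140,[40,0,0],[0,0,0]],[140,[40,0,0],[0,0,0]]]'

```text
time_s: 8.55
ee_pos: [468.5, 315.2, 247.5]
ee_rot: [-179.9, 0.1, 90.0]
force: [1.6, 0.0, -1.0]
gripper_width: 45.0
gripper_force: 20.0
```

>>> servo_tool --steps '[[140,[25,0,0],[0,0,0]],[140,[22,0,10],[0,0,0]],[140,[0,0,25],[0,0,0]],[140,[0,0,30],[0,0,0]],[140,[0,0,30],[0,0,0]],[140,[0,0,25],[0,0,0]],[140,[0,0,15],[0,0,0]],[140,[0,0,8],[0,0,0]],[140,[0,0,5],[0,0,0]],[140,[0,0,1],[0,0,0]]]'

```text
time_s: 9.55
ee_pos: [469.8, 360.8, 98.9]
ee_rot: [-180.0, 0.0, 90.0]
force: [0.8, 0.0, -1.0]
gripper_width: 45.0
gripper_force: 20.0
```

>>> servo_tool --steps '[[140,[0,0,0.5],[0,0,0]],[140,[0,0,0.5],[0,0,0]],[140,[0,0,0.5],[0,0,0]],[140,[0,0,0],[0,0,0]],[140,[0,0,0],[0,0,0]],[140,[0,0,0],[0,0,0]],[140,[0,0,0],[0,0,0]],[140,[0,0,0],[0,0,0]],[140,[0,0,0],[0,0,0]],[140,[0,0,0],[0,0,0]]]'

```text
time_s: 10.55
ee_pos: [470.0, 360.7, 97.4]
ee_rot: [-180.0, -0.0, 90.0]
force: [0.2, -0.1, -1.8]
gripper_width: 45.2
gripper_force: 20.0
```

>>> servo_tool --steps '[[140,[0,0,0.5],[0,0,0]],[140,[0,0,0],[0,0,0]],[140,[0,0,0.5],[0,0,0]],[140,[0,0,0],[0,0,0]],[140,[0,0,0.5],[0,0,0]],[140,[0,0,0],[0,0,0]],[140,[0,0,0],[0,0,0]],[140,[0,0,0],[0,0,0]],[140,[0,0,0],[0,0,0]],[140,[0,0,0],[0,0,0]]]'

```text
time_s: 11.55
ee_pos: [470.1, 360.8, 96.3]
ee_rot: [180.0, -0.0, 90.0]
force: [-1.5, -0.7, 4.1]
gripper_width: 44.8
gripper_force: 20.0
```

Contact. Release and rise.

>>> servo_tool --steps '[[100,[0,0,0],[0,0,0]],[60,[0,0,0],[0,0,0]],[40,[0,0,0],[0,0,0]],[40,[0,0,0],[0,0,0]],[30,[0,0,-10],[0,0,0]],[0,[0,0,-25],[0,0,0]],[0,[0,0,-40],[0,0,0]],[0,[0,0,-40],[0,0,0]],[0,[0,0,-40],[0,0,0]],[0,[0,0,-40],[0,0,0]]]'

```text
time_s: 12.55
ee_pos: [469.8, 360.5, 293.5]
ee_rot: [179.9, -0.0, 90.0]
force: [0.1, 0.7, -0.2]
gripper_width: 91.2
gripper_force: 0.0
```

>>> servo_tool --steps '[[0,[-20,-4,0],[0,0,0]],[0,[-25,-5,0],[0,0,0]],[0,[-30,-5,0],[0,0,0]],[0,[-30,-5,0],[0,0,0]],[0,[-30,-5,0],[0,0,0]],[0,[-30,-5,0],[0,0,0]],[0,[-20,-5,0],[0,0,0]],[0,[-15,0,0],[0,0,0]],[0,[-10,0,0],[0,0,0]],[0,[0,0,0],[0,0,0]]]'

```text
time_s: 13.55
ee_pos: [436.1, 149.9, 291.6]
ee_rot: [179.9, -0.0, 89.9]
force: [0.8, 0.2, 0.1]
gripper_width: 91.2
gripper_force: 0.0
```

```bash
python3 - <<'E'
from h import *
s=state();p=cams.grab_frame("wrist"); save(p,"w2"); W=cloud(p,s)
print(s["ee_pos"])
for nm,c,r,a,b in [("potR",(436,38),45,52,66),("tin",(428,145),45,66,80),("potL",(434,242),45,52,66),("spice",(470,361),35,120,135),("yel",(527,165),30,98,120)]:
    print(nm,blob(W,c,r,a,b))
p=cams.grab_frame("top"); W=cloud(p)
print(blob(W,(470,361),40,115,140))
E
```

```text
[436.05830102 149.93942483 291.55100137]
potR [433.8  36.6  24.8 433.8  32.4  54.9  68. ]
tin [ 426.   143.2   28.7  425.8  143.4   68.7 2129. ]
potL [ 431.   241.1   24.8  431.   241.3   55.3 1776. ]
spice None
yel [ 524.2  166.2   22.8  523.5  166.9  104.7 1720. ]
[474.1 360.5  22.7 473.8 359.7 125.3 158. ]
```

View pics/w2.png

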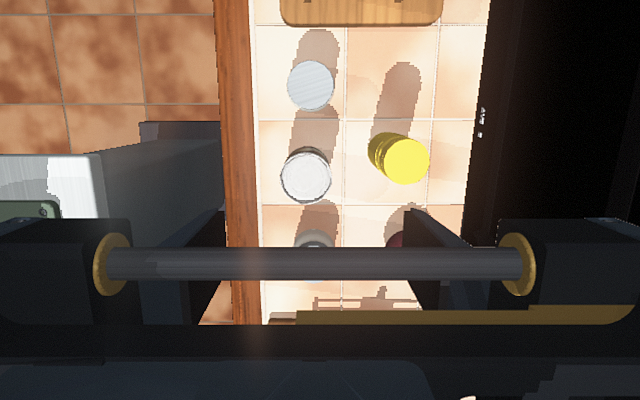

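>>> servo_tool --steps '[[0,[-7,-10,20],[0,0,0]],[0,[0,0,35],[0,0,0]],[0,[0,0,40],[0,0,0]],[0,[0,0,40],[0,0,0]],[0,[0,0,40],[0,0,0]],[0,[0,0,30],[0,0,0]],[0,[0,0,16],[0,0,0]],[0,[0,0,9],[0,0,0]],[0,[0,0,0],[0,0,0]],[0,[0,0,0],[0,0,0]]]'

```text
time_s: 14.65
ee_pos: [426.8, 144.3, 61.5]
ee_rot: [179.9, -0.0, 90.0]
force: [0.5, -0.2, 0.9]
gripper_width: 91.7
gripper_force: 0.0
```

>>> servo_tool --steps '[[110,[0,0,0],[0,0,0]],[110,[0,0,0],[0,0,0]],[110,[0,0,0],[0,0,0]],[110,[0,0,0],[0,0,0]],[110,[0,0,0],[0,0,0]],[110,[0,0,0],[0,0,0]],[110,[0,0,0],[0,0,0]],[110,[0,0,0],[0,0,0]],[110,[0,0,0],[0,0,0]],[110,[0,0,0],[0,0,0]]]'

```text
time_s: 15.65
ee_pos: [426.3, 143.8, 61.2]
ee_rot: [180.0, -0.0, 90.0]
force: [-0.4, -0.3, 5.0]
gripper_width: 57.0
gripper_force: 20.0
```

>>> servo_tool --steps '[[110,[0,0,-10],[0,0,0]],[110,[0,0,-25],[0,0,0]],[110,[0,0,-40],[0,0,0]],[110,[0,0,-40],[0,0,0]],[110,[0,0,-40],[0,0,0]],[110,[-10,0,-40],[0,0,0]],[110,[-25,5,-25],[0,0,0]],[110,[-35,8,-9],[0,0,0]],[110,[-35,8,0],[0,0,0]],[110,[-35,8,0],[0,0,0]]]'

```text
time_s: 16.65
ee_pos: [454.6, 2.6, 290.4]
ee_rot: [180.0, -0.0, 90.0]
force: [0.8, -0.6, -1.2]
gripper_width: 56.8
gripper_force: 20.0
```

>>> servo_tool --steps '[[110,[-35,7,0],[0,0,0]],[110,[-35,7,0],[0,0,0]],[110,[-35,7,0],[0,0,0]],[110,[-35,7,0],[0,0,0]],[110,[-35,7,0],[0,0,0]],[110,[-30,5,0],[0,0,0]],[110,[-20,5,0],[0,0,0]],[110,[-15,0,0],[0,0,0]],[110,[0,0,0],[0,0,0]],[110,[0,0,0],[0,0,0]]]'

```text
time_s: 17.65
ee_pos: [499.7, -235.4, 289.8]
ee_rot: [-180.0, -0.1, 90.0]
force: [0.4, 1.0, -2.1]
gripper_width: 56.7
gripper_force: 20.0
```

```bash
python3 - <<'E'
from h import *
s=state();p=cams.grab_frame("wrist"); save(p,"w3"); W=cloud(p,s); np.save("w3.npy",W)
print(s["ee_pos"],s["force"])
print("pad raw")
q=W[(W[...,0]>350)&(W[...,0]<402)&(W[...,1]>-300)&(W[...,1]<-170)&(W[...,2]>112)&(W[...,2]<128)]
print(len(q),q.mean(0),cv2.minEnclosingCircle(q[:,:2].astype(np.float32)))
# floor white pixels
fl=(W[...,2]>66)&(W[...,2]<82)&(W[...,0]>395)&(W[...,0]<620)&(W[...,1]>-350)&(W[...,1]<-120)
q=W[fl]; 
for a in range(-320,-130,20):
    r=q[(q[:,1]>=a)&(q[:,1]<a+20)]
    if len(r)>20: print(a,len(r),np.percentile(r[:,0],[1,99]).round(1))
print("ymax by x")
for a in range(420,600,20):
    r=q[(q[:,0]>=a)&(q[:,0]<a+20)]
    if len(r)>20: print(a,len(r),np.percentile(r[:,1],[1,99]).round(1),np.median(r[:,2]))
E
```

```text
[ 499.71180864 -235.43215247  289.82918392] [ 0.38346993  1.00496625 -2.07122961]
pad raw
1080 [ 387.16528625 -229.37212727  119.12484753] ((387.3298034667969, -229.9759063720703), 17.69304084777832)
-300 403 [437.4 609.2]
-280 1464 [417.2 609.3]
-260 2181 [399.  609.5]
-240 3546 [397.  609.7]
-220 3640 [400.8 610.1]
-200 3791 [419.  610.5]
-180 3924 [419.2 610.9]
-160 4048 [419.6 611.2]
-140 1115 [420.1 608.9]
ymax by x
420 2689 [-285.6 -136. ] 74.5018897409619
440 2565 [-279.8 -136.1] 74.37659951775385
460 2106 [-245.5 -136. ] 74.34489137220285
480 1973 [-234.6 -136.8] 74.34693492150632
500 2066 [-235.6 -123.3] 74.41342047388646
520 2202 [-249.4 -124.4] 74.40336299087906
540 2630 [-287.3 -137.9] 74.34788200086635
560 2571 [-272.8 -138. ] 74.36196538927834
580 2757 [-287.5 -138.9] 74.35657334376839
```

View pics/w3.png

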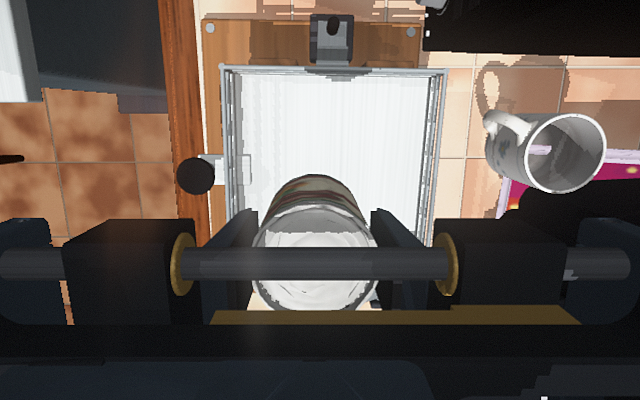

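>>> servo_tool --steps '[[110,[2.4,-5,10],[0,0,0]],[110,[0,0,25],[0,0,0]],[110,[0,0,30],[0,0,0]],[110,[0,0,30],[0,0,0]],[110,[0,0,25],[0,0,0]],[110,[0,0,15],[0,0,0]],[110,[0,0,10],[0,0,0]],[110,[0,0,5],[0,0,0]],[110,[0,0,1],[0,0,0]],[110,[0,0,0],[0,0,0]]]'

```text
time_s: 18.7
ee_pos: [495.5, -233.9, 139.7]
ee_rot: [179.9, 0.0, 90.0]
force: [0.3, -0.0, -0.8]
gripper_width: 56.8
gripper_force: 20.0
```

>>> servo_tool --steps '[[110,[0,0,0.5],[0,0,0]],[110,[0,0,0.5],[0,0,0]],[110,[0,0,0.5],[0,0,0]],[110,[0,0,0.5],[0,0,0]],[110,[0,0,0.5],[0,0,0]],[110,[0,0,0.5],[0,0,0]],[110,[0,0,0],[0,0,0]],[110,[0,0,0],[0,0,0]],[110,[0,0,0],[0,0,0]],[110,[0,0,0],[0,0,0]]]'

```text
time_s: 19.7
ee_pos: [495.0, -233.9, 136.0]
ee_rot: [180.0, 0.0, 90.0]
force: [-0.2, -0.7, -0.6]
gripper_width: 57.0
gripper_force: 20.0
```

>>> servo_tool --steps '[[110,[0,0,0.5],[0,0,0]],[110,[0,0,0.5],[0,0,0]],[110,[0,0,0.5],[0,0,0]],[110,[0,0,0.5],[0,0,0]],[110,[0,0,0.5],[0,0,0]],[110,[0,0,0.5],[0,0,0]],[110,[0,0,0],[0,0,0]],[110,[0,0,0],[0,0,0]],[110,[0,0,0],[0,0,0]],[110,[0,0,0],[0,0,0]]]'

```text
time_s: 20.7
ee_pos: [495.0, -233.9, 132.9]
ee_rot: [180.0, -0.0, 90.0]
force: [-0.4, -0.7, 0.4]
gripper_width: 57.0
gripper_force: 20.0
```

>>> servo_tool --steps '[[85,[0,0,0],[0,0,0]],[65,[0,0,0],[0,0,0]],[55,[0,0,0],[0,0,0]],[55,[0,0,0],[0,0,0]],[55,[0,0,-8],[0,0,0]],[55,[0,0,-15],[0,0,0]],[30,[0,0,-30],[0,0,0]],[0,[0,0,-40],[0,0,0]],[0,[0,0,-40],[0,0,0]],[0,[0,0,-30],[0,0,0]]]'

```text
time_s: 21.7
ee_pos: [495.4, -234.1, 299.4]
ee_rot: [179.8, 0.1, 90.0]
force: [0.8, -0.2, -0.3]
gripper_width: 91.2
gripper_force: 0.0
```

>>> servo_tool --steps '[[0,[20,-5,0],[0,0,0]],[0,[35,-8,0],[0,0,0]],[0,[35,-8,0],[0,0,0]],[0,[35,-8,0],[0,0,0]],[0,[35,-8,0],[0,0,0]],[0,[35,-8,0],[0,0,0]],[0,[35,-8,0],[0,0,0]],[0,[20,-5,0],[0,0,0]],[0,[10,-3,0],[0,0,0]],[0,[0,0,0],[0,0,0]]]'

```text
time_s: 22.7
ee_pos: [433.3, 27.0, 295.8]
ee_rot: [-180.0, -0.0, 90.1]
force: [0.3, -0.1, 0.1]
gripper_width: 91.3
gripper_force: 0.0
```

```bash
cat > chk.py <<'E'
from h import *
s=state();p=cams.grab_frame("wrist"); W=cloud(p,s)
print("tcp",s["ee_pos"].round(1))
for nm,c in [("potR",(434,37)),("potL",(431,241))]: print(nm,blob(W,c,45,50,66))
p=cams.grab_frame("top"); W=cloud(p)
for nm,c in [("potR",(439,39)),("potL",(437,243))]: print("top",nm,blob(W,c,70,50,66))
m=(W[...,0]>418)&(W[...,0]<612)&(W[...,1]>-325)&(W[...,1]<-140)&(W[...,2]>122)
n,l,st,ce=cv2.connectedComponentsWithStats(m.astype(np.uint8))
for i in range(1,n):
    if st[i,4]>60: q=W[l==i]; print("tray item",q.mean(0).round(1),np.percentile(q,[2,98],axis=0).round().tolist())
E
python3 chk.py
```

```text
tcp [433.3  27.  295.8]
potR [ 433.9   36.3   24.7  433.9   36.8   55.3 1507. ]
potL None
top potR None
top potL [436.5 242.9  24.5 436.5 243.   55.3 154. ]
tray item [ 498.2 -230.6  140.9] [[473.0, -258.0, 129.0], [523.0, -204.0, 147.0]]
```

>>> servo_tool --steps '[[0,[9.5,0.5,25],[0,0,0]],[0,[0,0,40],[0,0,0]],[0,[0,0,45],[0,0,0]],[0,[0,0,45],[0,0,0]],[0,[0,0,40],[0,0,0]],[0,[0,0,30],[0,0,0]],[0,[0,0,18],[0,0,0]],[0,[0,0,10],[0,0,0]],[0,[0,0,0],[0,0,0]],[0,[0,0,0],[0,0,0]]]'

```text
time_s: 23.8
ee_pos: [435.4, 35.2, 43.5]
ee_rot: [179.9, -0.0, 90.0]
force: [0.7, 0.3, 0.3]
gripper_width: 91.2
gripper_force: 0.0
```

>>> servo_tool --steps '[[110,[0,0,0],[0,0,0]],[110,[0,0,0],[0,0,0]],[110,[0,0,0],[0,0,0]],[110,[0,0,0],[0,0,0]],[110,[0,0,0],[0,0,0]],[110,[0,0,0],[0,0,0]],[110,[0,0,0],[0,0,0]],[110,[0,0,0],[0,0,0]],[110,[0,0,0],[0,0,0]],[110,[0,0,0],[0,0,0]]]'

```text
time_s: 24.8
ee_pos: [434.7, 35.7, 43.1]
ee_rot: [180.0, -0.0, 90.0]
force: [-0.8, 0.4, 4.9]
gripper_width: 54.5
gripper_force: 20.0
```

>>> servo_tool --steps '[[110,[0,0,-10],[0,0,0]],[110,[0,0,-25],[0,0,0]],[110,[0,0,-40],[0,0,0]],[110,[0,0,-40],[0,0,0]],[110,[0,0,-40],[0,0,0]],[110,[-9,0,-35],[0,0,0]],[110,[-20,7,-20],[0,0,0]],[110,[-30,9,0],[0,0,0]],[110,[-35,10,0],[0,0,0]],[110,[-35,10,0],[0,0,0]]]'

```text
time_s: 25.8
ee_pos: [470.3, -94.5, 253.3]
ee_rot: [180.0, -0.0, 90.0]
force: [0.8, 0.3, -1.3]
gripper_width: 54.1
gripper_force: 20.0
```

>>> servo_tool --steps '[[110,[-35,10,0],[0,0,0]],[110,[-35,10,0],[0,0,0]],[110,[-35,10,0],[0,0,0]],[110,[-35,10,0],[0,0,0]],[110,[-30,10,0],[0,0,0]],[110,[-20,7.7,0],[0,0,0]],[110,[-10,0,0],[0,0,0]],[110,[0,0,20],[0,0,0]],[110,[0,0,30],[0,0,0]],[110,[0,0,25],[0,0,0]]]'

```text
time_s: 26.8
ee_pos: [527.2, -292.6, 176.8]
ee_rot: [-179.9, -0.1, 90.0]
force: [0.1, 0.4, -1.7]
gripper_width: 54.7
gripper_force: 20.0
```

>>> servo_tool --steps '[[110,[0,0,20],[0,0,0]],[110,[0,0,15],[0,0,0]],[110,[0,0,10],[0,0,0]],[110,[0,0,8],[0,0,0]],[110,[0,0,4],[0,0,0]],[110,[0,0,1],[0,0,0]],[110,[0,0,0],[0,0,0]],[110,[0,0,0],[0,0,0]],[110,[0,0,0],[0,0,0]],[110,[0,0,0],[0,0,0]]]'

```text
time_s: 27.8
ee_pos: [528.4, -293.5, 120.3]
ee_rot: [180.0, 0.0, 90.0]
force: [-0.4, 0.1, -1.2]
gripper_width: 54.1
gripper_force: 20.0
```

>>> servo_tool --steps '[[110,[0,0,1],[0,0,0]],[110,[0,0,1],[0,0,0]],[110,[0,0,1],[0,0,0]],[110,[0,0,1],[0,0,0]],[110,[0,0,1],[0,0,0]],[110,[0,0,1],[0,0,0]],[110,[0,0,1],[0,0,0]],[110,[0,0,0],[0,0,0]],[110,[0,0,0],[0,0,0]],[110,[0,0,0],[0,0,0]]]'

```text
time_s: 28.8
ee_pos: [528.2, -293.4, 113.0]
ee_rot: [-180.0, -0.0, 90.0]
force: [-0.1, 0.7, -0.8]
gripper_width: 54.3
gripper_force: 20.0
```

>>> servo_tool --steps '[[85,[0,0,0],[0,0,0]],[65,[0,0,0],[0,0,0]],[55,[0,0,0],[0,0,0]],[55,[0,0,0],[0,0,0]],[55,[0,0,-8],[0,0,0]],[55,[0,0,-15],[0,0,0]],[30,[0,0,-30],[0,0,0]],[0,[0,0,-40],[0,0,0]],[0,[0,0,-40],[0,0,0]],[0,[0,0,-40],[0,0,0]]]'

```text
time_s: 29.8
ee_pos: [528.0, -293.3, 288.3]
ee_rot: [180.0, 0.0, 90.0]
force: [0.9, -0.4, 0.2]
gripper_width: 91.3
gripper_force: 0.0
```

>>> servo_tool --steps '[[0,[30,-5,0],[0,0,0]],[0,[50,-10,0],[0,0,0]],[0,[48,-10,0],[0,0,0]],[0,[48,-10,0],[0,0,0]],[0,[48,-10,0],[0,0,0]],[0,[48,-10,0],[0,0,0]],[0,[48,-10,0],[0,0,0]],[0,[48,-10,0],[0,0,0]],[0,[48,-10,0],[0,0,0]],[0,[45,-9,0],[0,0,0]]]'

```text
time_s: 30.8
ee_pos: [433.6, 168.6, 286.9]
ee_rot: [179.9, -0.0, 90.0]
force: [1.7, 0.7, 0.2]
gripper_width: 91.5
gripper_force: 0.0
```

>>> servo_tool --steps '[[0,[30,-1,0],[0,0,0]],[0,[20,0,0],[0,0,0]],[0,[10,0,0],[0,0,0]],[0,[0,0,0],[0,0,0]],[0,[0,0,0],[0,0,0]],[0,[0,0,0],[0,0,0]],[0,[0,0,0],[0,0,0]],[0,[0,0,0],[0,0,0]],[0,[0,0,0],[0,0,0]],[0,[0,0,0],[0,0,0]]]'

```text
time_s: 31.8
ee_pos: [433.5, 226.4, 286.0]
ee_rot: [180.0, -0.0, 90.0]
force: [0.4, 0.5, 0.6]
gripper_width: 91.3
gripper_force: 0.0
```

```bash
python3 chk.py
```

```text
tcp [433.5 226.4 286. ]
potR None
potL [ 431.   241.3   24.8  430.9  241.8   55.3 1591. ]
top potR None
top potL None
tray item [ 531.6 -289.7  124.4] [[510.0, -310.0, 122.0], [553.0, -267.0, 128.0]]
tray item [ 498.7 -231.   136. ] [[474.0, -258.0, 129.0], [523.0, -205.0, 142.0]]
```

>>> servo_tool --steps '[[0,[15,-2.5,20],[0,0,0]],[0,[0,0,40],[0,0,0]],[0,[0,0,45],[0,0,0]],[0,[0,0,45],[0,0,0]],[0,[0,0,40],[0,0,0]],[0,[0,0,28],[0,0,0]],[0,[0,0,16],[0,0,0]],[0,[0,0,9],[0,0,0]],[0,[0,0,0],[0,0,0]],[0,[0,0,0],[0,0,0]]]'

```text
time_s: 32.9
ee_pos: [431.5, 242.0, 43.6]
ee_rot: [179.9, -0.0, 90.0]
force: [-0.4, -0.2, 0.4]
gripper_width: 91.3
gripper_force: 0.0
```

>>> servo_tool --steps '[[110,[0,0,0],[0,0,0]],[110,[0,0,0],[0,0,0]],[110,[0,0,0],[0,0,0]],[110,[0,0,0],[0,0,0]],[110,[0,0,0],[0,0,0]],[110,[0,0,0],[0,0,0]],[110,[0,0,0],[0,0,0]],[110,[0,0,0],[0,0,0]],[110,[0,0,0],[0,0,0]],[110,[0,0,0],[0,0,0]]]'

```text
time_s: 33.9
ee_pos: [431.1, 241.7, 43.2]
ee_rot: [180.0, -0.0, 90.0]
force: [-0.2, -1.3, 2.8]
gripper_width: 54.8
gripper_force: 20.0
```

>>> servo_tool --steps '[[110,[0,0,-10],[0,0,0]],[110,[0,0,-25],[0,0,0]],[110,[0,0,-40],[0,0,0]],[110,[0,0,-40],[0,0,0]],[110,[0,0,-40],[0,0,0]],[110,[-15,0,-35],[0,0,0]],[110,[-25,0,-20],[0,0,0]],[110,[-35,0,0],[0,0,0]],[110,[-40,0,0],[0,0,0]],[110,[-40,5,0],[0,0,0]]]'

```text
time_s: 34.9
ee_pos: [434.7, 85.4, 253.2]
ee_rot: [-180.0, -0.0, 90.1]
force: [0.0, -0.3, -0.2]
gripper_width: 54.2
gripper_force: 20.0
```

>>> servo_tool --steps '[[110,[-40,10,0],[0,0,0]],[110,[-40,10,0],[0,0,0]],[110,[-40,10,0],[0,0,0]],[110,[-40,10,0],[0,0,0]],[110,[-40,15,0],[0,0,0]],[110,[-30,15,0],[0,0,0]],[110,[-20,14.5,0],[0,0,0]],[110,[-10,10,20],[0,0,0]],[110,[0,0,30],[0,0,0]],[110,[0,0,25],[0,0,0]]]'

```text
time_s: 35.9
ee_pos: [529.8, -173.5, 176.5]
ee_rot: [-179.9, -0.1, 89.9]
force: [-0.7, 0.4, -1.4]
gripper_width: 54.0
gripper_force: 20.0
```

>>> servo_tool --steps '[[110,[0,0,20],[0,0,0]],[110,[0,0,15],[0,0,0]],[110,[0,0,10],[0,0,0]],[110,[0,0,8],[0,0,0]],[110,[0,0,4],[0,0,0]],[110,[0,0,2],[0,0,0]],[110,[0,0,2],[0,0,0]],[110,[0,0,1],[0,0,0]],[110,[0,0,0],[0,0,0]],[110,[0,0,0],[0,0,0]]]'

```text
time_s: 36.9
ee_pos: [530.6, -173.4, 116.2]
ee_rot: [180.0, 0.0, 90.0]
force: [0.6, 0.3, -1.5]
gripper_width: 54.2
gripper_force: 20.0
```

>>> servo_tool --steps '[[110,[0,0,1],[0,0,0]],[110,[0,0,1],[0,0,0]],[110,[0,0,1],[0,0,0]],[110,[0,0,1],[0,0,0]],[110,[0,0,1],[0,0,0]],[110,[0,0,1],[0,0,0]],[110,[0,0,1],[0,0,0]],[110,[0,0,1],[0,0,0]],[110,[0,0,0],[0,0,0]],[110,[0,0,0],[0,0,0]]]'

```text
time_s: 37.9
ee_pos: [530.4, -173.4, 108.0]
ee_rot: [180.0, -0.0, 90.0]
force: [-0.0, -0.7, 0.4]
gripper_width: 54.1
gripper_force: 20.0
```

>>> servo_tool --steps '[[85,[0,0,0],[0,0,0]],[65,[0,0,0],[0,0,0]],[55,[0,0,0],[0,0,0]],[55,[0,0,0],[0,0,0]],[55,[0,0,-8],[0,0,0]],[55,[0,0,-15],[0,0,0]],[30,[0,0,-30],[0,0,0]],[100,[0,0,-40],[0,0,0]],[255,[0,0,-40],[0,0,0]],[255,[0,0,-40],[0,0,0]]]'

```text
time_s: 38.9
ee_pos: [530.2, -173.3, 283.3]
ee_rot: [180.0, 0.0, 90.0]
force: [1.0, -0.5, -0.2]
gripper_width: 58.2
gripper_force: 0.0
```

>>> servo_tool --steps '[[255,[0,-25,0],[0,0,0]],[255,[0,-35,0],[0,0,0]],[255,[0,-40,0],[0,0,0]],[255,[0,-40,0],[0,0,0]],[255,[0,-40,0],[0,0,0]],[255,[0,-30,0],[0,0,0]],[255,[0,0,0],[0,0,0]],[255,[0,0,0],[0,0,0]],[255,[0,0,0],[0,0,0]],[255,[0,0,0],[0,0,0]]]'

```text
time_s: 39.9
ee_pos: [321.4, -173.5, 280.9]
ee_rot: [180.0, -0.0, 90.0]
force: [0.7, -0.3, 0.5]
gripper_width: 0.4
gripper_force: 0.0
```

```bash
cat > chk2.py <<'E'
from h import *
p=cams.grab_frame("top"); W=cloud(p)
m=(W[...,0]>418)&(W[...,0]<612)&(W[...,1]>-325)&(W[...,1]<-140)&(W[...,2]>110)
n,l,st,ce=cv2.connectedComponentsWithStats(m.astype(np.uint8))
for i in range(1,n):
    if st[i,4]>60: q=W[l==i]; print("tray item",q.mean(0).round(1),np.percentile(q,[2,98],axis=0).round().tolist())
f=W[(abs(W[...,0]-570)<30)&(abs(W[...,1]+233)<25)]; print("floor z",np.nanmedian(f[:,2]))
q=W[(W[...,0]>370)&(W[...,0]<408)&(abs(W[...,1]+228)<35)&(W[...,2]>65)&(W[...,2]<128)]; print("pad",len(q),q.mean(0) if len(q) else 0)
print("spice",blob(W,(473,361),40,115,140))
E
python3 chk2.py; python3 - <<'E'
from h import *
p=cams.grab_frame("scene"); save(p,"s2"); cv2.imwrite("pics/s2c.png",cv2.resize(p["color"][160:310,160:480][...,::-1],None,fx=2.4,fy=2.4,interpolation=cv2.INTER_CUBIC))
E
```

```text
tray item [ 531.8 -288.6  119.7] [[510.0, -311.0, 113.0], [554.0, -266.0, 125.0]]
tray item [ 504.5 -211.2  127.1] [[474.0, -259.0, 113.0], [535.0, -160.0, 138.0]]
floor z 64.59640635693336
pad 5 [ 407.62886823 -219.65174151   67.33288841]
spice [474.5 360.4  23.3 474.1 359.9 124.8 154. ]
```

View pics/s2c.png

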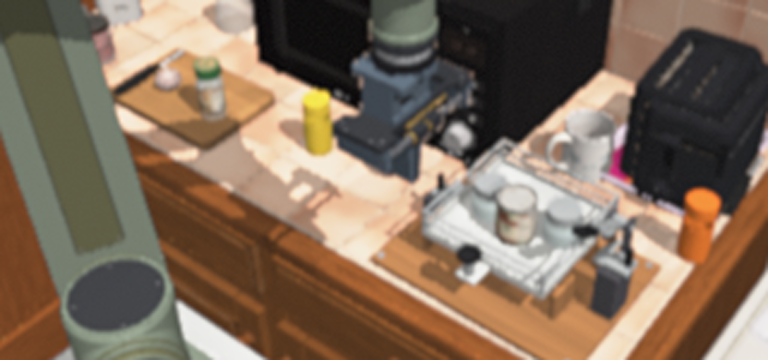

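>>> servo_tool --steps '[[255,[-20,20,0],[0,0,0]],[255,[-25,25,0],[0,0,0]],[255,[-11.5,21,20],[0,0,0]],[255,[0,0,30],[0,0,0]],[255,[0,0,30],[0,0,0]],[255,[0,0,25],[0,0,0]],[255,[0,0,20],[0,0,0]],[255,[0,0,12],[0,0,0]],[255,[0,0,4],[0,0,0]],[255,[0,0,0],[0,0,0]]]'

```text
time_s: 41.0
ee_pos: [386.6, -229.7, 139.4]
ee_rot: [-179.9, -0.0, 90.0]
force: [0.1, 0.3, 1.0]
gripper_width: 0.4
gripper_force: 0.0
```

>>> servo_tool --steps '[[255,[0,0,4],[0,0,0]],[255,[0,0,4],[0,0,0]],[255,[0,0,4],[0,0,0]],[255,[0,0,4],[0,0,0]],[255,[0,0,4],[0,0,0]],[255,[0,0,3],[0,0,0]],[255,[0,0,3],[0,0,0]],[255,[0,0,2],[0,0,0]],[255,[0,0,0],[0,0,0]],[255,[0,0,0],[0,0,0]]]'

```text
time_s: 42.0
ee_pos: [386.9, -230.2, 112.1]
ee_rot: [179.9, 0.0, 90.0]
force: [1.1, -2.3, 1.5]
gripper_width: 0.5
gripper_force: 1.2
```

>>> servo_tool --steps '[[255,[0,0,1],[0,0,0]],[255,[0,0,1],[0,0,0]],[255,[0,0,1],[0,0,0]],[255,[0,0,1],[0,0,0]],[255,[0,0,1],[0,0,0]],[255,[0,0,0],[0,0,0]],[255,[0,0,0],[0,0,0]],[255,[0,0,0],[0,0,0]],[255,[0,0,0],[0,0,0]],[255,[0,0,0],[0,0,0]]]'

```text
time_s: 43.0
ee_pos: [386.6, -230.0, 107.0]
ee_rot: [180.0, 0.0, 90.0]
force: [0.8, -0.5, 4.3]
gripper_width: 0.1
gripper_force: 2.2
```

>>> servo_tool --steps '[[255,[0,0,0.5],[0,0,0]],[255,[0,0,0.5],[0,0,0]],[255,[0,0,0.5],[0,0,0]],[255,[0,0,0.5],[0,0,0]],[255,[0,0,0.5],[0,0,0]],[255,[0,0,0.5],[0,0,0]],[255,[0,0,0],[0,0,0]],[255,[0,0,0],[0,0,0]],[255,[0,0,0],[0,0,0]],[255,[0,0,0],[0,0,0]]]'

```text
time_s: 44.0
ee_pos: [386.6, -230.0, 105.1]
ee_rot: [180.0, 0.0, 90.0]
force: [-0.3, 0.5, 15.0]
gripper_width: 0.2
gripper_force: 7.4
```

>>> servo_tool --steps '[[255,[0,0,-2],[0,0,0]],[255,[0,0,-3],[0,0,0]],[255,[0,0,-5],[0,0,0]],[255,[0,0,-10],[0,0,0]],[255,[0,0,-20],[0,0,0]],[255,[0,0,-30],[0,0,0]],[255,[0,0,-40],[0,0,0]],[255,[0,0,-40],[0,0,0]],[255,[0,-30,0],[0,0,0]],[255,[0,-30,0],[0,0,0]]]'

```text
time_s: 45.0
ee_pos: [325.6, -229.5, 254.9]
ee_rot: [-180.0, 0.0, 90.1]
force: [-0.1, -0.2, 0.5]
gripper_width: 0.7
gripper_force: 0.0
```

```bash
python3 chk2.py; python3 - <<'E'
from h import *
s=state();p=cams.grab_frame("wrist"); W=cloud(p,s)
print(s["ee_pos"])
f=W[(abs(W[...,0]-520)<80)&(abs(W[...,1]+233)<90)&(W[...,2]<80)]; print("floor z wrist",np.nanmedian(f[:,2]))
p=cams.grab_frame("top");W=cloud(p)
q=W[(W[...,0]>430)&(W[...,0]<620)&(W[...,1]>-385)&(W[...,1]<-335)&(W[...,2]>110)]
for a in range(430,600,20):
    r=q[(q[:,0]>=a)&(q[:,0]<a+20)]
    if len(r)>2: print(a,np.median(r,0).round(),np.percentile(r[:,1],[5,95]).round())
E
```

```text
tray item [ 497.7 -235.9  112.5] [[471.0, -262.0, 110.0], [524.0, -208.0, 117.0]]
floor z 41.524374275917125
pad 86 [ 392.73634471 -226.72096482   85.86118857]
spice [474.4 360.6  22.7 474.  359.8 125.2 157. ]
[ 320.48710428 -228.13788132  253.97121481]
floor z wrist 41.61728046945555
430 [ 449. -351.  171.] [-359. -344.]
450 [ 459. -351.  172.] [-361. -342.]
470 [ 482. -352.  160.] [-381. -342.]
490 [ 501. -359.  142.] [-382. -345.]
510 [ 519. -356.  134.] [-371. -345.]
530 [ 540. -351.  120.] [-360. -346.]
550 [ 554. -354.  114.] [-360. -346.]
570 [ 578. -366.  111.] [-370. -337.]
```

>>> servo_tool --steps '[[255,[0,0,-20],[0,0,0]],[255,[-10,10,-20],[0,0,0]],[255,[-20,20,-10],[0,0,0]],[255,[-30,25,0],[0,0,0]],[255,[-30,30,0],[0,0,0]],[255,[-30,30,0],[0,0,0]],[255,[-25,25,0],[0,0,0]],[255,[-15,10,0],[0,0,0]],[255,[-10,0,0],[0,0,0]],[255,[0,0,0],[0,0,0]]]'

```text
time_s: 46.15
ee_pos: [476.4, -400.4, 302.7]
ee_rot: [-179.9, -0.1, 90.0]
force: [-0.2, 0.5, 0.9]
gripper_width: 0.6
gripper_force: 0.0
```

```bash
python3 - <<'E'
from h import *
s=state();p=cams.grab_frame("wrist"); save(p,"w4"); W=cloud(p,s)
print(s["ee_pos"])
q=W[(W[...,0]>420)&(W[...,0]<620)&(W[...,1]>-400)&(W[...,1]<-325)&(W[...,2]>85)&(W[...,2]<190)]
for a in range(420,620,10):
    r=q[(q[:,0]>=a)&(q[:,0]<a+10)]
    if len(r)>5: print(a,len(r),np.median(r,0).round(),np.percentile(r[:,1],[5,95]).round())
E
```

```text
[ 476.38021775 -400.4362354   302.73101032]
440 203 [ 447. -354.  174.] [-363. -345.]
450 359 [ 455. -354.  173.] [-364. -345.]
460 350 [ 465. -354.  166.] [-364. -345.]
470 523 [ 475. -362.  158.] [-396. -346.]
480 608 [ 485. -371.  127.] [-397. -347.]
490 587 [ 495. -371.  129.] [-397. -349.]
500 547 [ 505. -370.  138.] [-397. -349.]
510 383 [ 515. -365.  133.] [-396. -349.]
520 185 [ 525. -356.  128.] [-363. -348.]
530 167 [ 535. -356.  122.] [-363. -349.]
540 153 [ 545. -356.  116.] [-363. -349.]
550 233 [ 557. -356.  109.] [-372. -341.]
560 410 [ 565. -356.  105.] [-374. -339.]
570 370 [ 574. -357.  104.] [-374. -339.]
580 67 [ 581. -354.  107.] [-373. -339.]
```

View pics/w4.png

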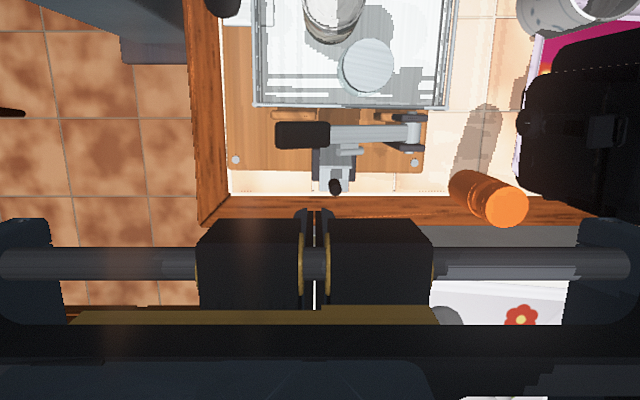

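>>> servo_tool --steps '[[255,[15,-8,0],[0,0,0]],[255,[20,-10,5],[0,0,0]],[255,[9.5,-4.5,15],[0,0,0]],[255,[0,0,25],[0,0,0]],[255,[0,0,25],[0,0,0]],[255,[0,0,15],[0,0,0]],[255,[0,0,10],[0,0,0]],[255,[0,0,5],[0,0,0]],[255,[0,0,0],[0,0,0]],[255,[0,0,0],[0,0,0]]]'

```text
time_s: 47.2
ee_pos: [454.2, -355.5, 204.9]
ee_rot: [179.9, 0.1, 90.0]
force: [0.3, 0.6, -0.4]
gripper_width: 0.6
gripper_force: 0.0
```

>>> servo_tool --steps '[[255,[0,0,5],[0,0,0]],[255,[0,-1,8],[0,0,0]],[255,[0,-1,8],[0,0,0]],[255,[0,-1,8],[0,0,0]],[255,[0,-1,8],[0,0,0]],[255,[0,-1,8],[0,0,0]],[255,[0,-1,8],[0,0,0]],[255,[0,-1,8],[0,0,0]],[255,[0,-1,6],[0,0,0]],[255,[0,0,3],[0,0,0]]]'

```text
time_s: 48.2
ee_pos: [445.1, -355.3, 133.2]
ee_rot: [-179.9, -0.0, 90.0]
force: [-2.2, -0.8, 3.7]
gripper_width: 0.5
gripper_force: 2.2
```

>>> servo_tool --steps '[[255,[0,0,3],[0,0,0]],[255,[0,0,3],[0,0,0]],[255,[0,0,2],[0,0,0]],[255,[0,0,2],[0,0,0]],[255,[0,0,2],[0,0,0]],[255,[0,0,1],[0,0,0]],[255,[0,0,1],[0,0,0]],[255,[0,0,1],[0,0,0]],[255,[0,0,0],[0,0,0]],[255,[0,0,0],[0,0,0]]]'

```text
time_s: 49.2
ee_pos: [445.9, -355.3, 119.0]
ee_rot: [180.0, -0.0, 90.0]
force: [-2.4, 0.2, 4.8]
gripper_width: 0.4
gripper_force: 2.3
```

>>> servo_tool --steps '[[255,[0,0,1],[0,0,0]],[255,[0,0,0.5],[0,0,0]],[255,[0,0,0.5],[0,0,0]],[255,[0,0,0.5],[0,0,0]],[255,[0,0,0.5],[0,0,0]],[255,[0,0,0.5],[0,0,0]],[255,[0,0,0.5],[0,0,0]],[255,[0,0,0],[0,0,0]],[255,[0,0,0],[0,0,0]],[255,[0,0,0],[0,0,0]]]'

```text
time_s: 50.2
ee_pos: [445.9, -355.4, 115.6]
ee_rot: [180.0, 0.0, 90.0]
force: [-3.1, 1.5, 7.9]
gripper_width: 0.3
gripper_force: 4.1
```

>>> servo_tool --steps '[[255,[0,0,0.5],[0,0,0]],[255,[0,0,0.5],[0,0,0]],[255,[0,0,0.5],[0,0,0]],[255,[0,0,0.5],[0,0,0]],[255,[0,0,0],[0,0,0]],[255,[0,0,0],[0,0,0]],[255,[0,0,0],[0,0,0]],[255,[0,0,0],[0,0,0]],[255,[0,0,0],[0,0,0]],[255,[0,0,0],[0,0,0]]]'

```text
time_s: 51.2
ee_pos: [446.0, -355.4, 114.9]
ee_rot: [180.0, 0.0, 90.0]
force: [-6.5, 3.1, 15.7]
gripper_width: 0.2
gripper_force: 7.9
```

At the stop. Rise straight up and look.

>>> servo_tool --steps '[[255,[0,0,-2],[0,0,0]],[255,[0,0,-4],[0,0,0]],[255,[0,0,-8],[0,0,0]],[255,[0,0,-15],[0,0,0]],[255,[0,0,-30],[0,0,0]],[255,[0,0,-40],[0,0,0]],[255,[0,0,-40],[0,0,0]],[255,[-20,-20,-40],[0,0,0]],[255,[-25,-20,0],[0,0,0]],[255,[0,0,0],[0,0,0]]]'

```text
time_s: 52.2
ee_pos: [405.0, -403.0, 293.2]
ee_rot: [179.9, 0.2, 89.8]
force: [0.6, 0.6, -0.7]
gripper_width: 0.8
gripper_force: 0.0
```

```bash
python3 chk2.py; python3 - <<'E'
from h import *
s=state();p=cams.grab_frame("wrist"); W=cloud(p,s); save(p,"w5")
q=W[(W[...,0]>410)&(W[...,0]<580)&(W[...,1]>-366)&(W[...,1]<-342)&(W[...,2]>60)&(W[...,2]<190)]
for a in range(410,580,15):
    r=q[(q[:,0]>=a)&(q[:,0]<a+15)]
    if len(r)>5: print(a,np.median(r,0).round(1))
E
```

```text
tray item [ 497.7 -234.9  112.5] [[471.0, -259.0, 110.0], [524.0, -211.0, 116.0]]
floor z 41.524635709838435
pad 88 [ 392.81837839 -226.71043518   85.90436235]
spice [474.3 360.5  22.5 474.1 360.  125.4 155. ]
410 [ 423.5 -353.8   98.5]
425 [ 432.8 -352.8  100.4]
440 [ 447.5 -352.8  100.3]
455 [ 462.5 -353.8  100.2]
470 [ 477.8 -354.8   99.5]
485 [ 492.6 -356.7   99.6]
500 [ 507.2 -356.7   99.4]
515 [ 522.3 -355.9   99.4]
530 [ 537.5 -355.9   99.3]
545 [ 554.2 -353.    98.8]
560 [ 566.6 -353.8  103. ]
575 [ 577.  -352.5  103. ]
```

View pics/w5.png

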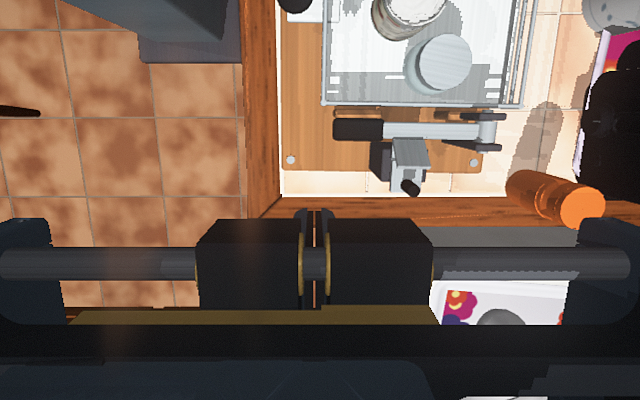

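```bash
python3 - <<'E'
from h import *
p=cams.grab_frame("top");W=cloud(p)
a=blob(W,(532,-170),35,90,106);b=blob(W,(531,-289),35,90,106);print(a,b)
if a is not None and b is not None and a[2]<29 and b[2]<29: print(ticket.job_done())
E
```

```text
[ 516.9 -179.5   24.2  518.8 -178.7   97.2  141. ] [ 532.  -290.1   25.   531.8 -289.    97.4  172. ]
the job is handed in; nothing more can be done
None
```

The job is handed in. The spice jar is on the chopping board, the tin and both jam pots are standing on the tray, the tray is latched at about 33 mm and the lever is level and held down. The last overhead picture put the left pot roughly 15 mm from where I set it, still well inside the tray. No verdict came back at hand-in.

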